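# Walk the enlarger power unit onto its contact pins

## Robot

A 6-joint arm with a two-finger parallel gripper is mounted at the origin on the work surface. World frame = base frame: x ahead of the robot, y to its left, z up, the work surface at z = 0. Lengths are in m, angles in rad, forces in N, time in s.
With the tool pointing down it reaches from about 0.35 to 0.875 m from the base axis. Payload 15.5 kg.
Tool frame: the origin (TCP) lies at the very end of the fingers, on their centre line; the grasp point (between the pads) lies 19 mm behind it; z points along the fingers, y is the direction in which the jaws open and shut (so a half turn about z gives the same grasp; the last joint's range is limited). The gripper opens to 85 mm and grips with 20 to 120 N. Pads are 22 mm wide; open, the fingers measure 114 mm over their backs; the gripper's body (76 mm by 85 mm) begins 54 mm behind the grasp point. The pads swing forward as they close: fully open they stand 13 mm farther back than shut.
Start: joints at [-1.216, 0.494, 1.345, -0, 1.302, -0.096], TCP at [0.272, -0.563, 0.231] pointing down, gripper open.
Joint ranges: [-2.91, 2.91], [-0.82, 2.16], [0.22, 2.67], [-1.22, 4.37], [0.12, 2.79], [-3.08, 3.08]. Speed limits (rad/s): [1.89, 1.89, 2.57, 3.01, 3.01, 3.01].

## Interface

Orientations are given as a unit quaternion [w, x, y, z].
In Python, from cell import arm, imaging gives the robot as it stands.
- The arm moves only by the tool move_arm, never from a script. Its argument "steps" is text: rows parted by semicolons, each of 5 numbers parted by spaces: the opening, from 0 (shut) to 1 (fully open), then the shift along the tool's x, y, z in m, then the turn about the tool's z in degrees. A call has 1 to 12 rows; each row is the pose to reach, as a shift and turn from the pose commanded when the call began, along the tool's axes at that moment; what a row does not reach only later rows make up. A row lasts 1/12 s, in which the tool goes at most 41.7 mm and 7.16 degrees, less where a joint would pass 70% of its speed; a pose out of reach is approached as far as the arm can. A call with a gripper value outside its range is refused whole. The fingers move at their own pace and stop on an object; "newtons" is the grip in N (left out, the last holds). Time passes only in rows, so rows that repeat a pose let the fingers close. It gives the time, the measured TCP pose, the force and the opening at its end, in the units of the state.
- arm.observe(): the state, without advancing time (a new reading comes with each control period).
- imaging.read_camera(name): name is "scene" or "side" or "wrist"; returns a dict with "image" (480x640x3 uint8, red, green, blue), "mtx" (3x3 intrinsics, pixels), "R" (3x3) and "t" (3): a world point X has camera coordinates R X + t. Camera axes: x right, y down, z forward; pixel columns grow to the right and rows downward; lengths in m; the calibration is good to about 2 mm. A picture is of the moment at which its call begins. There is no depth.
- arm.hand_in(): hands the job in, once; it reports no verdict.
The state is a dict: "t": time; "joint_positions": joint angles; "qvel": joint speeds; "joint_efforts": joint torques, N m; "position": TCP position; "tool_rot": TCP orientation; "force": force on the tool from outside, world axes, zero at the start; "moment": the same for the moment, N m; "grip_width": opening from 0.0 (shut) to 1.0 (fully open).
Only numpy, scipy, OpenCV 4.12 (cv2) and the standard library are available. Lean on these libraries where they do the work, as an engineer would, in place of code of your own. Each camera call takes 0.05 s, during which the arm holds its last target.

## Task

Creep the heavy green power unit across the counter to the grey dock by pushing its two grey corner pads in turn, never letting it swing more than about fifteen degrees out of line with the dock, until both sprung brass pins are pushed in. Seat the left corner (seen from the robot) first, then the right: lean on each against its bumper with about 15 N for half a second, so that the unit ends square and fully home. Never push with 22 N or more, never touch the black meter panel, leave everything else where it stands, and finish clear of the unit.

Things in the scene. Friction and masses are not known exactly. Their poses are not given: they have to be found in the camera images.
- power_unit: Heavy green steel box, loose, 120 (x) x 220 (y) x 54 mm, 1.5 to 2 kg, on smooth feet; a push on one corner slides it with about 2 to 7 N. Origin: centre of its underside; +x points to the dock, flat back face at x = +60. Two slick grey nylon corner pads on the near face, 40 mm wide, 8 to 50 mm high, centred at y = +89 and -89, faces at x = -60 mm: push there. The meter panel stands out between them.
- meter_panel: Delicate black panel with two white dials, fixed on the middle of the unit's near face: 116 mm wide (y -58 to +58 mm of the unit), 11 to 49 mm high, standing out to x = -70 mm of the unit, 10 mm proud of the pads. Origin: its centre, at x = -63 mm of the unit. Must not be touched.
- dock: Grey rail fixed on the counter, 55 x 250 x 50 mm. Origin: on the counter near its middle; +x points the way to push. The unit is fully home with its back face firmly on both bumpers: its origin then lies at x = -90 mm give or take 2.5, y about 0 in the dock's frame, x axes nearly parallel. The push force climbs steeply (about 10 N per mm) once a corner is home.
- left_bumper: Firm rubber bumper on the dock's near face at y = +100 mm of the dock (left seen from the robot), 28 mm wide, 15 to 41 mm high. Origin: middle of its nominal face, x = -30 mm of the dock; its tip is screwed in or out from there by up to 2.5 mm, not shown in this pose: feel for it. It barely gives. Of a 15 N push on the left pad at least 5 N reach it, feet and pins take the rest.
- right_bumper: The same at y = -100 mm of the dock, its tip set independently.
- left_pin (a joint): Sprung brass pin, 14 mm across, in the dock at y = +72 mm, 28 mm high. 0 = fully out (tip at x = -40 mm of the dock); grows in m as the unit's back pushes it in along the dock's +x; between 0.0065 and 0.013 when that side is home, as its bumper is set. Spring 0.25 N at first, 1.3 N at 13 mm: too weak to push the unit back.
- right_pin (a joint): The same pin at y = -72 mm of the dock.
- lens: black enlarger lens standing on end, 52 mm across, 42 mm tall; origin under its centre. A bystander, loose: leave it alone.
- squeegee: tan squeegee handle with a black blade, lying flat, 140 x 70 x 22 mm; origin underneath, 20 mm from the handle's middle. A bystander, loose: leave it alone.
- rod_rest: green glass stirring-rod rest, 30 x 90 x 22 mm; origin under its centre. A bystander, loose: leave it alone.
- graduate: clear glass cup, 72 mm across, 100 mm tall; origin under its centre. A bystander, loose: leave it alone.
- amber_bottle: amber bottle, 72 mm across, 170 mm tall; origin under its centre. A bystander, loose: leave it alone.
- loupe: aluminium print loupe, 44 mm across, 49 mm tall; origin under its centre. A bystander, loose: leave it alone.
- paper_box: cardboard paper box, 130 x 180 x 30 mm; origin under its centre. A bystander, loose: leave it alone.

How it is judged:
On the way, in this order (a step that is already met when the one before it is completed fails the run):
1. the left corner is pressed firmly against the left bumper (over 3 N on the bumper for 0.15 s) (contact force between power_unit and left_bumper above 3 N), for 0.15 s.
2. then the right corner is pressed firmly against the right bumper (over 3 N on the bumper for 0.15 s) (contact force between power_unit and right_bumper above 3 N), for 0.15 s.
At the end, for the whole second after the job is handed in: Both pins are pushed in by more than 5.5 mm after each corner has been pressed against its bumper, the unit's x axis within 0.05 rad of the dock's and its middle within 30 mm of the dock's middle sideways, flat on the counter, at rest and not touched (value of joint each of left_pin, right_pin above 0.0055 m and angle between the x axis of power_unit and the x axis of dock, either way round below 0.05 rad and y of power_unit in the frame of dock between -0.03 and 0.03 m and angle between power_unit's own z axis and vertical below 0.03 rad and linear speed of power_unit below 0.01 m/s and contact force between the fingers and power_unit below 0.1 N).
It fails at once if the unit swings more than 0.28 rad (16 degrees) out of line with the dock (angle between the x axis of power_unit and the x axis of dock, either way round above 0.28 rad).
It fails at once if the gripper pushes the unit with more than 22 N (contact force between any of the fingers, the arm and power_unit above 22 N).
It fails at once if the meter panel is touched (contact force between any of the fingers, the arm and meter_panel above 0.5 N).
It fails at once if the unit is tipped (angle between power_unit's own z axis and vertical above 0.1 rad).
It fails at once if a bystander is shifted by more than 15 mm (distance of any of lens, squeegee, rod_rest, graduate, amber_bottle, loupe, paper_box from where it was at the start of the episode above 0.015 m).
It also fails if it takes over 72 s, if anything falls off the work surface, if the arm or the gripper's body presses on something with over 40 N, if the wrist force passes 120 N, or if a joint passes its speed limit or range.

## Working session

There is one attempt and no reset: what is moved stays moved. The work goes in short steps, Python scripts to look and compute and a tool call to move; the robot and the scene stay as the last step left them, time stands still between calls to the robot, and variables do not carry over. Pictures are saved under pics/ and viewed, and the job is handed in when it is done.

Besides the shell and the picture viewer there is one more tool, called after "Call:" by a JSON object that holds its "name" and its "arguments", one argument or row to a line. move_arm: Moves the arm, as the interface text tells. Its arguments: {"type":"object","properties":{"steps":{"type":"string"},"newtons":{"type":"number"}},"required":["steps"]}

```bash
mkdir -p pics; ls; python3 - <<'E'
from cell import arm, imaging
import cv2
print(arm.observe())
for n in ["scene","side","wrist"]:
    d=imaging.read_camera(n); cv2.imwrite(f"pics/{n}0.png",d["image"][:,:,::-1]); print(n,d["mtx"].tolist(),d["R"].tolist(),d["t"].tolist())
E
```

```text
pics
{'t': 0.0, 'joint_positions': array([-1.21646405e+00,  4.94171178e-01,  1.34612756e+00, -3.71828576e-06,
        1.30248801e+00, -9.54973367e-02]), 'qvel': array([-0.00087297,  0.00100425,  0.00064489,  0.00049787, -0.00041574,
        0.00055546]), 'joint_efforts': array([ 1.16533698e-03, -8.82148004e+01, -3.83867383e+01,  4.49955473e-05,
        1.02180080e-02, -2.85697456e-05]), 'position': array([ 0.27163757, -0.56249089,  0.23070892]), 'tool_rot': array([-5.91821864e-04,  9.74812826e-01,  2.23023759e-01, -7.88300292e-05]), 'force': array([-0.30730383,  0.34230713,  0.04292535]), 'moment': array([ 0.0344886 ,  0.0267108 , -0.02001214]), 'grip_width': 0.99764833336866}
scene [[467.8554304207732, 0.0, 320.3877863584941], [0.0, 467.8554304207732, 239.98748974509465], [0.0, 0.0, 1.0]] [[-0.16802366983082984, 0.9857771789481571, -0.003376365145169206], [0.5556072431635792, 0.09187177247937599, -0.8263535373952637], [-0.8142902662569088, -0.14072288686106108, -0.5631415731348036]] [0.1131794722817538, -0.29244679886345337, 1.8866518884016708]
side [[440.28893343831845, 0.0, 322.74178257047765], [0.0, 440.28893343831845, 243.01986553497747], [0.0, 0.0, 1.0]] [[-0.6760769385316735, -0.7367015267269604, 0.013814257265788662], [-0.536923558889065, 0.47972635945337366, -0.6939565634501292], [0.5046117964292359, -0.47658522906588074, -0.7198843340014293]] [0.3872839725932907, 0.372853280894523, 1.0063682344167455]
wrist [[424.9271248602744, 0.0, 316.4912513877351], [0.0, 424.9271248602744, 243.88101600753652], [0.0, 0.0, 1.0]] [[0.43449441750377016, -0.9006727059243023, -0.0018105140313873008], [-0.857499839425744, -0.4142805906166906, 0.3050665790005721], [-0.27551520201775775, -0.13099721005152865, -0.9523293046083549]] [-0.6245407129147876, -0.03864641502695188, 0.3816252663018746]
```

View pics/scene0.png

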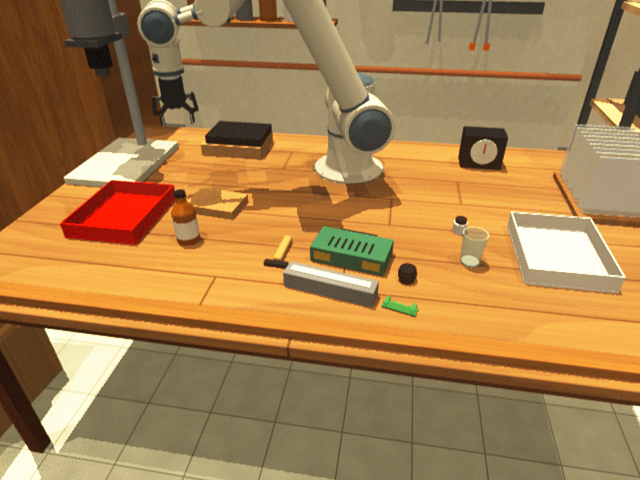

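View pics/side0.png

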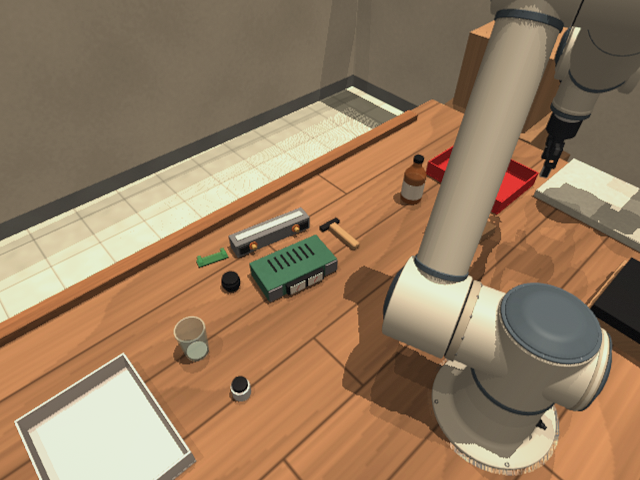

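View pics/wrist0.png

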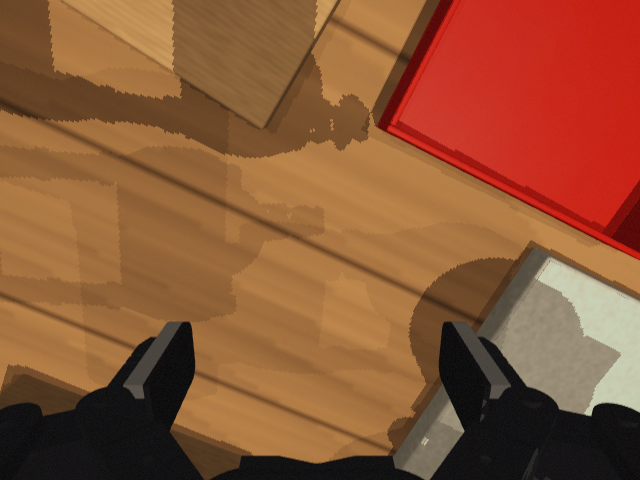

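The scene view shows the green unit at about (352,250) and the dock at (330,283). In the side view they are at (293,267) and (270,232). The lens is beside the unit's right end at (231,281). The wrist view doesn't show the unit. I'll enlarge the crops next.

```bash
python3 - <<'E'
import cv2
a=cv2.imread("pics/scene0.png")[215:325,250:430]; cv2.imwrite("pics/sc_c.png",cv2.resize(a,None,fx=4.4,fy=4.4,interpolation=cv2.INTER_CUBIC))
a=cv2.imread("pics/side0.png")[195:310,190:370]; cv2.imwrite("pics/si_c.png",cv2.resize(a,None,fx=4.4,fy=4.4,interpolation=cv2.INTER_CUBIC))
E
```

```text
(no output)
```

View pics/sc_c.png

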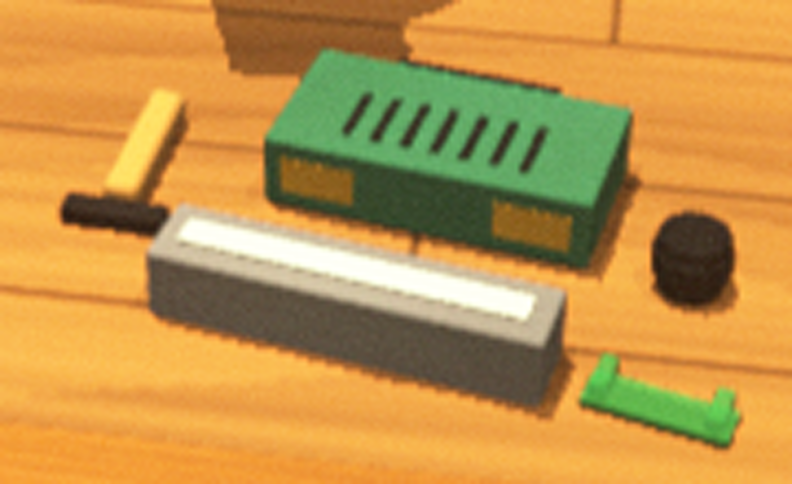

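View pics/si_c.png

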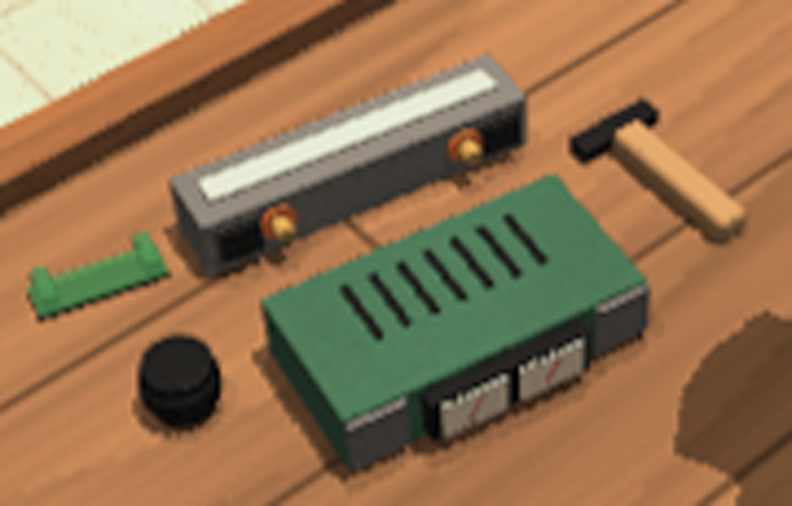

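```bash
cat > h.py <<'E'
import numpy as np, cv2
from cell import arm, imaging
def cast(d,uv,z):
    uv=np.asarray(uv,float).reshape(-1,2)
    r=np.c_[uv,np.ones(len(uv))]@np.linalg.inv(d["mtx"]).T@d["R"]
    c=-d["R"].T@d["t"]
    return (c+r*((z-c[2])/r[:,2])[:,None])[:,:2]
def proj(d,X):
    p=(np.atleast_2d(X)@d["R"].T+d["t"])@d["mtx"].T
    return p[:,:2]/p[:,2:]
def mask(d,lo,hi,roi,z,top=1):
    hsv=cv2.cvtColor(d["image"],cv2.COLOR_RGB2HSV)
    m=cv2.inRange(hsv,lo,hi); k=np.zeros_like(m); x0,y0,x1,y1=roi; k[y0:y1,x0:x1]=255; m&=k
    m=cv2.morphologyEx(m,cv2.MORPH_CLOSE,np.ones((5,5),np.uint8))
    c=max(cv2.findContours(m,cv2.RETR_EXTERNAL,cv2.CHAIN_APPROX_NONE)[0],key=cv2.contourArea)
    return m,c
def rect(d,c,z):
    w=cast(d,c.reshape(-1,2),z)
    r=cv2.minAreaRect((w*1000).astype(np.float32))
    return r
def unit(n,lo,hi,roi,z,name=None):
    d=imaging.read_camera(n); m,c=mask(d,lo,hi,roi,z)
    if name: 
        im=d["image"].copy(); cv2.drawContours(im,[c],-1,(255,0,255),1); x0,y0,x1,y1=roi
        cv2.imwrite(name,cv2.resize(im[y0:y1,x0:x1,::-1],None,fx=3,fy=3,interpolation=cv2.INTER_NEAREST))
    return d,rect(d,c,z),cast(d,cv2.approxPolyDP(c,4,True),z)
E
python3 - <<'E'
from h import *
for n,roi in (("side",(200,195,370,310)),("scene",(250,215,430,325))):
    im=cv2.imread(f"pics/{n}0.png"); hsv=cv2.cvtColor(im,cv2.COLOR_BGR2HSV)
    for p in ([(293,255),(312,250),(260,278),(262,235),(285,223),(270,240)] if n=="side" else [(340,238),(375,252),(345,262),(300,283),(325,292),(355,284)]): print(n,p,hsv[p[1],p[0]])
    print(unit(n,(70,60,95),(90,255,255),roi,.054,f"pics/m_{n}.png")[1:])
    print("dock",unit(n,(0,0,110),(179,60,255),roi,.05,f"pics/md_{n}.png")[1:])
E
```

```text
side (293, 255) [ 67  89 126]
side (312, 250) [ 67  90 119]
side (260, 278) [ 68  89 115]
side (262, 235) [ 16  37 143]
side (285, 223) [ 17  38 153]
side (270, 240) [17 30 60]
(((677.3999633789062, 177.79446411132812), (4.406960964202881, 0.0), 105.17942810058594), array([[0.67797693, 0.17566787]]))
dock (((764.9596557617188, 43.30072784423828), (246.67225646972656, 51.620967864990234), 79.181640625), array([[ 0.7211217 , -0.07292187],
       [ 0.76820163, -0.07628547],
       [ 0.81082813,  0.159284  ],
       [ 0.76325249,  0.16736181]]))
scene (340, 238) [46 93 74]
scene (375, 252) [ 60  99 172]
scene (345, 262) [ 48 101  71]
scene (300, 283) [16 81 98]
scene (325, 292) [16 82 93]
scene (355, 284) [ 29  45 234]Traceback (most recent call last):
  File "<stdin>", line 5, in <module>
  File "h.py", line 22, in unit
    d=imaging.read_camera(n); m,c=mask(d,lo,hi,roi,z)
                                  ~~~~^^^^^^^^^^^^^^^
  File "h.py", line 15, in mask
    c=max(cv2.findContours(m,cv2.RETR_EXTERNAL,cv2.CHAIN_APPROX_NONE)[0],key=cv2.contourArea)
ValueError: max() iterable argument is empty
```

```bash
python3 - <<'E'
from h import *
for n,roi in (("side",(200,195,370,310)),("scene",(250,215,430,325))):
    print(unit(n,(52,50,90 if n=="side" else 105),(80,255,255),roi,.054,f"pics/m_{n}.png")[1:])
    if n=="scene": print("dock",unit(n,(0,0,130),(40,70,255),roi,.05,f"pics/md_{n}.png")[1:])
a=cv2.imread("pics/m_side.png");b=cv2.imread("pics/m_scene.png")
cv2.imwrite("pics/mm.png",np.vstack([np.pad(x,((0,0),(0,550-x.shape[1]),(0,0))) for x in (a,b)])[:, :])
E
```

```text
(((606.05712890625, 83.261962890625), (217.2045135498047, 113.57576751708984), 79.75904083251953), array([[ 0.53819642, -0.01427873],
       [ 0.64341231, -0.0285604 ],
       [ 0.676823  ,  0.17992107],
       [ 0.56944965,  0.19651543]]))
(((607.0555419921875, 82.10641479492188), (217.07138061523438, 119.0154800415039), 80.04209899902344), array([[ 0.64293431, -0.03226042],
       [ 0.68055003,  0.17751723],
       [ 0.57455192,  0.19463079],
       [ 0.53817331, -0.01485358]]))
dock (((768.239990234375, 41.02008056640625), (248.17694091796875, 52.50469207763672), 79.53107452392578), array([[ 0.76760612, -0.0820309 ],
       [ 0.81474525,  0.15301288],
       [ 0.77294718,  0.16512412],
       [ 0.72091165, -0.07063604]]))
```

View pics/mm.png

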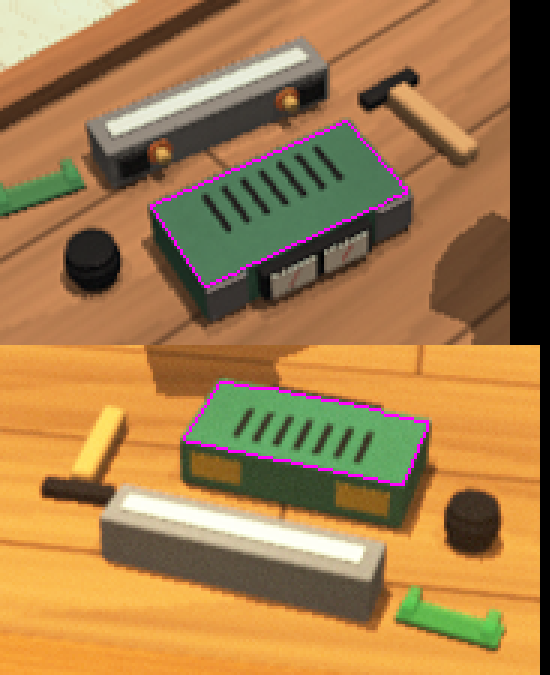

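```bash
python3 - <<'E'
from h import *
d=imaging.read_camera("side"); s=imaging.read_camera("scene")
for n,p,z in (("lens top",(231,275),.042),("lens base",(231,288),0),("loupe base",(241,398),0),("grad base",(197,353),0),("paperbox?",(480,235),.0),("bottle",(412,198),0),("sq blade",(330,225),.02),("sq handle end",(355,246),.02)): print(n,cast(d,p,z))
for n,p,z in (("lens base",(407,280),0),("loupe",(459,232),0),("grad",(471,262),0)): print(n,cast(s,p,z))
th=np.radians(-10.1);R=np.array([[np.cos(th),-np.sin(th)],[np.sin(th),np.cos(th)]])
for y in (.089,-.089):
    w=np.array([.6065,.0827])+R@[-.06,y]; print("pad",w, "panel edge",np.array([.6065,.0827])+R@[-.07,np.sign(y)*.058])
    print(proj(d,[*w,.03]),proj(s,[*w,.05]))
o=arm.observe(); q=o["tool_rot"]; from scipy.spatial.transform import Rotation as Ro
T=Ro.from_quat(q[[1,2,3,0]]).as_matrix(); print(T.round(3)); dd=imaging.read_camera("wrist"); print("cam in tool",(T.T@(-dd["R"].T@dd["t"]-o["position"])).round(3))
for tgt in ([.48,.1955,.231],): print((T.T@(np.array(tgt)-o["position"])).round(4))
E
```

```text
lens top [[0.68830742 0.23717683]]
lens base [[0.68191727 0.24838268]]
loupe base [[0.40042075 0.41314378]]
grad base [[0.56846186 0.42654224]]
paperbox? [[ 0.33419894 -0.45604269]]
bottle [[ 0.59355392 -0.43547505]]
sq blade [[ 0.66844263 -0.11836762]]
sq handle end [[ 0.55182491 -0.11199319]]
lens base [[0.68507125 0.24502677]]
loupe [[0.41361376 0.40438562]]
grad [[0.57102294 0.42715613]]
pad [0.56303745 0.18084279] panel edge [0.54775605 0.15207686]
[[275.76619356 293.82845667]] [[387.32997999 238.51628149]]
pad [0.53182217 0.00560122] panel edge [0.52741351 0.03787449]
[[331.19896402 267.37594733]] [[329.96837714 227.58523756]]
[[ 0.901  0.435  0.   ]
 [ 0.435 -0.901  0.   ]
 [ 0.    -0.    -1.   ]]
cam in tool [ 0.079  0.    -0.143]
[ 5.172e-01 -5.923e-01  3.000e-04]
```

Call:
{"name": "move_arm", "arguments": {
  "steps": "0 0.03 -0.03 0 3; 0 0.06 -0.06 0 7; 0 0.09 -0.09 0 11; 0 0.115 -0.12 0 14; 0 0.14 -0.145 0 18; 0 0.165 -0.17 0 22; 0 0.19 -0.2 0 25; 0 0.22 -0.23 0 29; 0 0.245 -0.255 0 32; 0 0.27 -0.28 0 36; 0 0.3 -0.31 0 36.4; 0 0.33 -0.34 0 36.4",
  "newtons": 60
}}

```text
t: 1.6
position: [0.4209, -0.113, 0.2316]
tool_rot: [0.0, 0.996, -0.093, 0.0]
force: [1.5, -0.9, 0.7]
grip_width: -0.002
```

Call:
{"name": "move_arm", "arguments": {
  "steps": "0 0.005 -0.03 0 0; 0 0.01 -0.068 0 0; 0 0.015 -0.106 0 0; 0 0.02 -0.144 0 0; 0 0.025 -0.18 0 0; 0 0.03 -0.218 0 0; 0 0.035 -0.256 0 0; 0 0.04 -0.294 0 0; 0 0.04 -0.317 0 0; 0 0.04 -0.317 0.03 0; 0 0.04 -0.317 0.065 0; 0 0.04 -0.317 0.1 0"
}}

```text
t: 2.6
position: [0.5188, 0.1904, 0.1307]
tool_rot: [-0.0, 0.996, -0.092, 0.001]
force: [1.2, 0.7, -0.2]
grip_width: 0.003
```

Call:
{"name": "move_arm", "arguments": {
  "steps": "0 0 0 0.03 0; 0 0 0 0.055 0; 0 0 0 0.08 0; 0 0 0 0.1 0; 0 0 0 0.105 0; 0 0 0 0.105 0"
}}

```text
t: 3.1
position: [0.5177, 0.1894, 0.0253]
tool_rot: [0.0, 0.996, -0.093, -0.001]
force: [0.6, -1.0, -0.2]
grip_width: 0.004
```

```bash
cat > look.py <<'E'
import sys
from h import *
k=sys.argv[1]; DO=np.array([.7665,.042]); 
d=imaging.read_camera("side"); o=arm.observe(); print(o["t"],o["position"].round(4),o["force"].round(2))
m,c=mask(d,(52,50,90),(80,255,255),(200,180,370,310),.054)
im=d["image"]; cv2.imwrite(f"pics/L{k}.png",cv2.resize(im[185:325,190:380,::-1],None,fx=4,fy=4,interpolation=cv2.INTER_CUBIC))
r=rect(d,c,.054); print(r)
E
python3 look.py 1
```

```text
3.15 [0.5184 0.1896 0.0265] [0.05 0.36 1.33]
((597.463623046875, 36.5333251953125), (122.09398651123047, 113.36381530761719), 79.86922454833984)
```

View pics/L1.png

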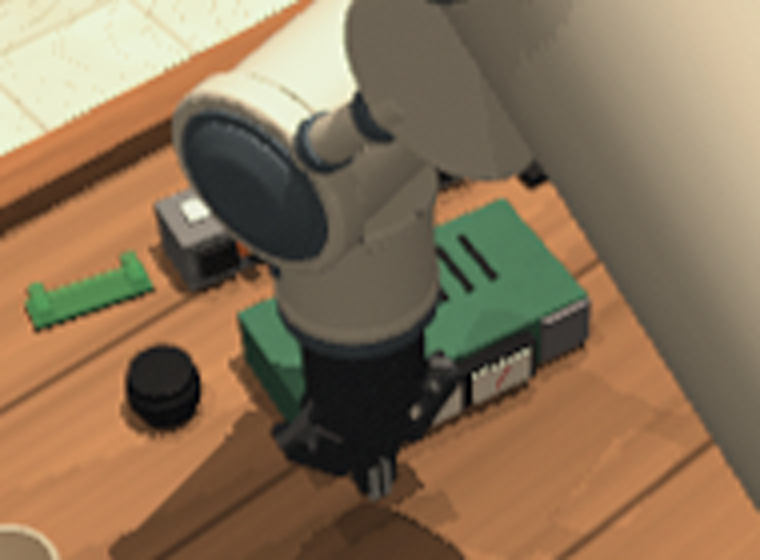

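```bash
python3 - <<'E'
from h import *
d=imaging.read_camera("wrist");cv2.imwrite("pics/w1.png",d["image"][:,:,::-1])
d=imaging.read_camera("scene");cv2.imwrite("pics/s1.png",cv2.resize(d["image"][180:330,240:440,::-1],None,fx=4,fy=4,interpolation=cv2.INTER_CUBIC))
E
```

```text
(no output)
```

View pics/w1.png

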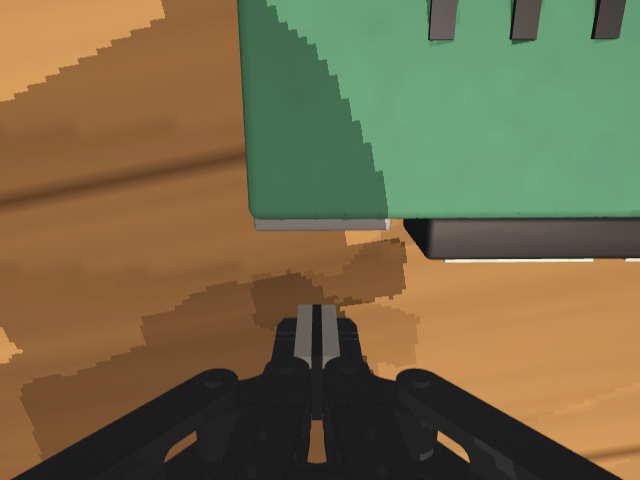

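View pics/s1.png

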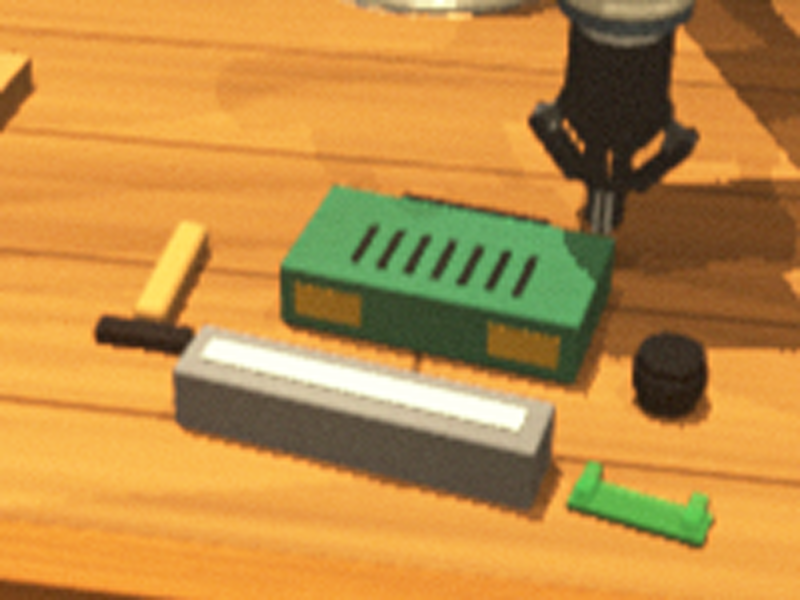

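```bash
cat > wl.py <<'E'
import sys
from h import *
k=sys.argv[1]; DO=np.array([.7665,.042]); th=np.radians(-10.6); RD=np.array([[np.cos(th),-np.sin(th)],[np.sin(th),np.cos(th)]])
d=imaging.read_camera("wrist"); o=arm.observe(); print(round(o["t"],2),o["position"].round(4),o["force"].round(1))
im=d["image"]; cv2.imwrite(f"pics/W{k}.png",im[:,:,::-1])
hsv=cv2.cvtColor(im,cv2.COLOR_RGB2HSV); m=cv2.inRange(hsv,(60,60,50),(85,255,255))
m=cv2.morphologyEx(m,cv2.MORPH_OPEN,np.ones((5,5),np.uint8))
# near edge: lowest green pixel in each column
cols=[c for c in range(5,635,3) if m[:,c].sum()>255*30]
pts=np.array([(c,np.nonzero(m[:,c])[0].max()+.5) for c in cols])
w=cast(d,pts,.054)
for _ in range(4):
    vx,vy,x0,y0=cv2.fitLine(w.astype(np.float32),cv2.DIST_HUBER,0,.001,.001).ravel()
    r=np.abs((w[:,0]-x0)*vy-(w[:,1]-y0)*vx); w=w[r<max(.0015,1.5*np.median(r))]
if vy<0: vx,vy=-vx,-vy
yaw=np.degrees(np.arctan2(-vx,vy)); print("unit yaw",round(yaw,2),"rel tool/dock(-10.6)",round(yaw+10.6,2),"n",len(w),"cols",cols[0],cols[-1])
# side edges -> corner
n=np.array([vy,-vx]); u=np.array([vx,vy]); p=np.array([x0,y0])
ys=((w-p)@u); print("corner +y",(p+u*ys.max()).round(4),"-y",(p+u*ys.min()).round(4))
tip=o["position"][:2]; print("tip to near face dist (mm)",round(float((p-tip)@n)*1000,1))
for s in (ys.max(),ys.min()):
    q=RD.T@(p+u*s-DO); print("end in dock frame mm",(q*1000).round(1))
q=RD.T@(tip-DO); print("tip in dock mm",(q*1000).round(1))
E
python3 wl.py 2
```

```text
3.3 [0.5192 0.1898 0.0276] [ 0.4 -0.   0.2]
unit yaw -10.43 rel tool/dock(-10.6) 0.17 n 127 cols 242 632
corner +y [0.5707 0.1987] -y [0.5513 0.0933]
tip to near face dist (mm) 49.0
end in dock frame mm [-221.3  118. ]
end in dock frame mm [-221.    10.9]
tip in dock mm [-270.3   99.8]
```

Call:
{"name": "move_arm", "arguments": {
  "steps": "0 0.01 0 0 0; 0 0.02 0 0 0; 0 0.027 0 0 0; 0 0.029 0 0 0; 0 0.0305 0 0 0; 0 0.032 0 0 0; 0 0.0335 0 0 0; 0 0.035 0 0 0; 0 0.0365 0 0 0; 0 0.038 0 0 0; 0 0.0395 0 0 0; 0 0.041 0 0 0"
}}

```text
t: 4.3
position: [0.5576, 0.1822, 0.026]
tool_rot: [0.0, 0.996, -0.093, -0.001]
force: [-3.2, 3.8, 0.2]
grip_width: 0.004
```

```bash
python3 wl.py 3
```

```text
4.35 [0.558  0.1821 0.026 ] [-3.   2.4 -0.9]
unit yaw -12.92 rel tool/dock(-10.6) -2.32 n 127 cols 248 632
corner +y [0.5792 0.1979] -y [0.5534 0.0854]
tip to near face dist (mm) 17.2
end in dock frame mm [-212.8  118.8]
end in dock frame mm [-217.4    3.5]
tip in dock mm [-230.7   99.4]
```

View pics/W3.png

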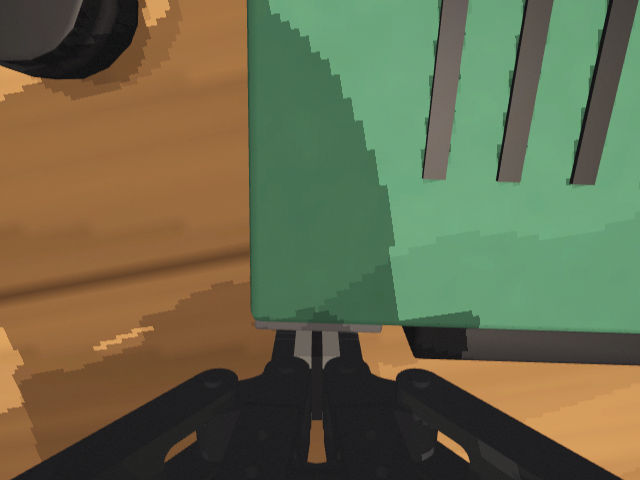

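The wrist view (W3) shows the finger on the left pad at (317,330) and clear of the panel edge at x=410. The unit moves and turns gently, so I'll keep pushing.

Call:
{"name": "move_arm", "arguments": {
  "steps": "0 0.0015 0 0 0; 0 0.003 0 0 0; 0 0.005 0 0 0; 0 0.007 0 0 0; 0 0.009 0 0 0; 0 0.011 0 0 0; 0 0.012 0 0 0; 0 0.012 0 0 0"
}}

```text
t: 5.02
position: [0.5708, 0.1797, 0.0263]
tool_rot: [-0.0, 0.996, -0.093, 0.0]
force: [-1.8, 0.9, -0.1]
grip_width: 0.001
```

```bash
python3 wl.py 4
```

```text
5.07 [0.5708 0.1797 0.0263] [-2.5  1.2 -1.1]
unit yaw -17.45 rel tool/dock(-10.6) -6.85 n 128 cols 251 632
corner +y [0.5946 0.196 ] -y [0.559  0.0826]
tip to near face dist (mm) 17.8
end in dock frame mm [-197.3  119.7]
end in dock frame mm [-211.4    1.7]
tip in dock mm [-217.7   99.4]
```

Call:
{"name": "move_arm", "arguments": {
  "steps": "0 -0.015 0 0 0; 0 -0.035 0 0 0; 0 -0.045 0 0 0; 0 -0.045 0.025 0 0; 0 -0.045 0.06 0 0; 0 -0.045 0.095 0 0; 0 -0.045 0.13 0 0; 0 -0.045 0.16 0 0; 0 -0.045 0.179 0 0; 0 -0.045 0.179 0 0; 0 -0.04 0.179 0 0; 0 -0.035 0.179 0 0"
}}

```text
t: 6.07
position: [0.504, 0.0104, 0.0265]
tool_rot: [0.0, 0.996, -0.093, 0.0]
force: [0.7, 0.1, -0.7]
grip_width: 0.0
```

```bash
python3 wl.py 5
```

```text
6.12 [0.5054 0.0105 0.0266] [ 1.3  0.  -0.3]
unit yaw -17.04 rel tool/dock(-10.6) -6.44 n 124 cols 5 419
corner +y [0.5616 0.091 ] -y [ 0.5303 -0.0111]
tip to near face dist (mm) 30.1
end in dock frame mm [-210.4   10.5]
end in dock frame mm [-222.4  -95.7]
tip in dock mm [-250.9  -79. ]
```

View pics/W5.png

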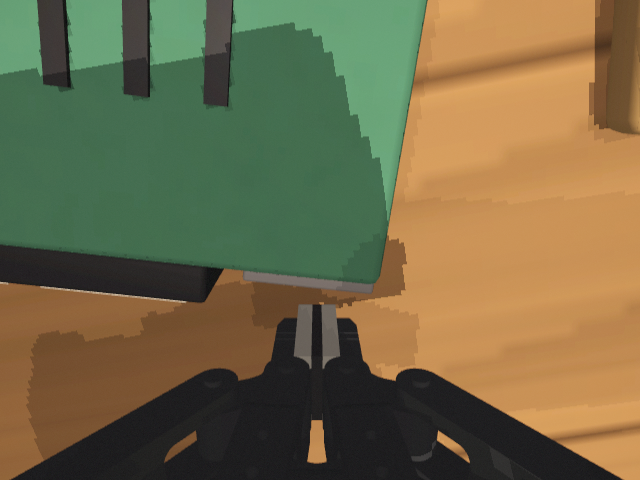

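The wrist view (W5) shows the right pad spanning x 243–373 with the finger centred on it. The panel edge is at x=222, so it is clear.

Call:
{"name": "move_arm", "arguments": {
  "steps": "0 0.004 0 0 0; 0 0.008 0 0 0; 0 0.0095 0 0 0; 0 0.011 0 0 0; 0 0.0125 0 0 0; 0 0.014 0 0 0; 0 0.0155 0 0 0; 0 0.018 0 0 0; 0 0.0205 0 0 0; 0 0.023 0 0 0; 0 0.0255 0 0 0; 0 0.028 0 0 0"
}}

```text
t: 7.12
position: [0.5295, 0.0051, 0.026]
tool_rot: [0.0, 0.996, -0.093, -0.001]
force: [-4.2, -0.7, 0.2]
grip_width: 0.002
```

```bash
python3 wl.py 6
```

```text
7.17 [0.5302 0.005  0.0261] [-2.8 -1.2 -1.3]
unit yaw -12.9 rel tool/dock(-10.6) -2.3 n 127 cols 5 413
corner +y [0.5677 0.0937] -y [ 0.5424 -0.0171]
tip to near face dist (mm) 16.8
end in dock frame mm [-204.9   14.2]
end in dock frame mm [-209.4  -99.3]
tip in dock mm [-225.5  -79.8]
```

Call:
{"name": "move_arm", "arguments": {
  "steps": "0 0.002 0 0 0; 0 0.004 0 0 0; 0 0.006 0 0 0; 0 0.008 0 0 0; 0 0.01 0 0 0; 0 0.012 0 0 0; 0 0.014 0 0 0; 0 0.016 0 0 0; 0 0.018 0 0 0; 0 0.02 0 0 0; 0 0.022 0 0 0; 0 0.022 0 0 0"
}}

```text
t: 8.17
position: [0.5518, 0.001, 0.0261]
tool_rot: [0.0, 0.996, -0.093, -0.001]
force: [-3.4, -1.1, -0.6]
grip_width: 0.001
```

```bash
python3 wl.py 7
```

```text
8.22 [0.5517 0.0011 0.0261] [-3.1 -0.5 -0.4]
unit yaw -5.31 rel tool/dock(-10.6) 5.29 n 129 cols 5 392
corner +y [0.5783 0.0945] -y [ 0.5674 -0.0236]
tip to near face dist (mm) 17.9
end in dock frame mm [-194.6   17. ]
end in dock frame mm [-183.7 -101.1]
tip in dock mm [-203.6  -79.7]
```

View pics/W7.png

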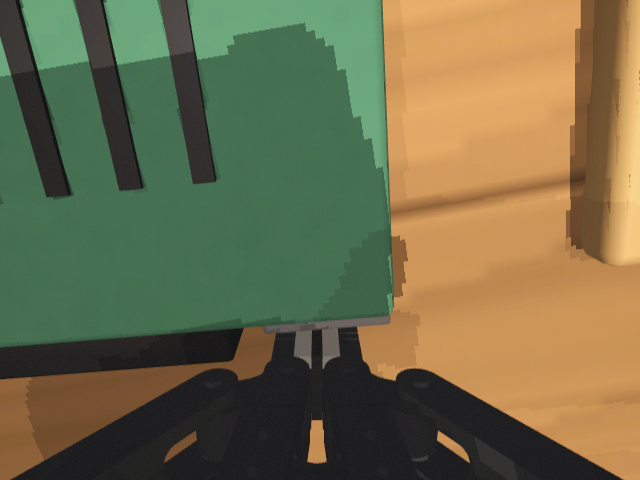

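The wrist view (W7) shows the finger still on the right pad and the unit at +5.3°. I'll go back to the left pad.

Call:
{"name": "move_arm", "arguments": {
  "steps": "0 -0.015 0 0 0; 0 -0.03 0 0 0; 0 -0.04 0 0 0; 0 -0.04 -0.025 0 0; 0 -0.04 -0.06 0 0; 0 -0.04 -0.095 0 0; 0 -0.04 -0.13 0 0; 0 -0.04 -0.16 0 0; 0 -0.04 -0.178 0 0; 0 -0.04 -0.178 0 0; 0 -0.035 -0.178 0 0; 0 -0.03 -0.178 0 0"
}}

```text
t: 9.22
position: [0.5557, 0.1811, 0.0263]
tool_rot: [0.0, 0.996, -0.092, -0.0]
force: [0.4, -1.2, -0.6]
grip_width: 0.002
```

```bash
python3 wl.py 8
```

```text
9.27 [0.5571 0.1806 0.0264] [ 0.7 -0.4  0.5]
unit yaw -5.77 rel tool/dock(-10.6) 4.83 n 125 cols 224 632
corner +y [0.5882 0.1924] -y [0.5773 0.0851]
tip to near face dist (mm) 29.8
end in dock frame mm [-203.  115.]
end in dock frame mm [-193.9    7.6]
tip in dock mm [-231.4   97.7]
```

View pics/W8.png

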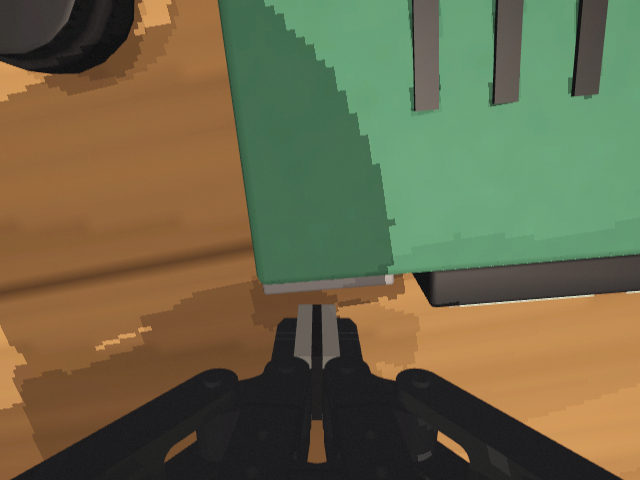

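The finger is centred on the left pad, which spans x 263–392, and it is clear of the panel.

Call:
{"name": "move_arm", "arguments": {
  "steps": "0 0.004 0 0 0; 0 0.008 0 0 0; 0 0.0095 0 0 0; 0 0.011 0 0 0; 0 0.0125 0 0 0; 0 0.014 0 0 0; 0 0.0155 0 0 0; 0 0.018 0 0 0; 0 0.0205 0 0 0; 0 0.023 0 0 0; 0 0.0255 0 0 0; 0 0.028 0 0 0"
}}

```text
t: 10.27
position: [0.5824, 0.1766, 0.0261]
tool_rot: [0.0, 0.996, -0.093, -0.001]
force: [-3.9, 3.0, 0.9]
grip_width: 0.0
```

Call:
{"name": "move_arm", "arguments": {
  "steps": "0 0.002 0 0 0; 0 0.004 0 0 0; 0 0.006 0 0 0; 0 0.008 0 0 0; 0 0.01 0 0 0; 0 0.012 0 0 0; 0 0.013 0 0 0; 0 0.013 0 0 0"
}}

```text
t: 10.93
position: [0.5962, 0.174, 0.0263]
tool_rot: [-0.0, 0.996, -0.093, 0.0]
force: [-2.0, 1.4, 0.6]
grip_width: 0.001
```

```bash
python3 wl.py 9
```

```text
10.98 [0.5962 0.1739 0.0263] [-2.   0.7 -1.1]
unit yaw -15.14 rel tool/dock(-10.6) -4.54 n 129 cols 248 632
corner +y [0.6192 0.1913] -y [0.5883 0.0769]
tip to near face dist (mm) 17.7
end in dock frame mm [-172.2  119.7]
end in dock frame mm [-181.6    1.5]
tip in dock mm [-191.7   98.3]
```

View pics/W9.png

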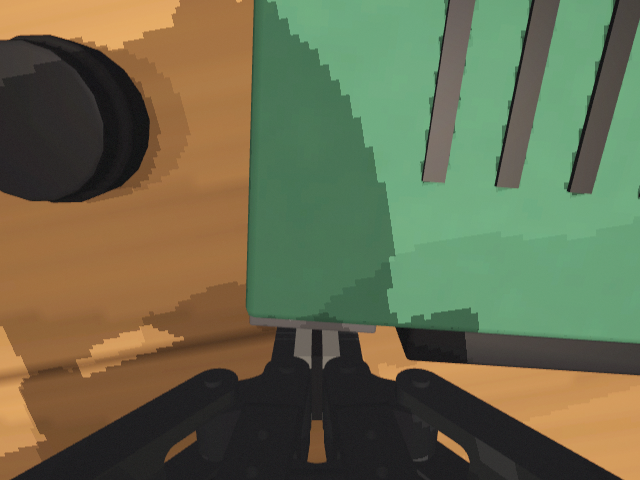

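The wrist view (W9) shows the unit at −4.5° and the lens well clear on the left. I'll push the right pad next.

Call:
{"name": "move_arm", "arguments": {
  "steps": "0 -0.015 0 0 0; 0 -0.032 0 0 0; 0 -0.042 0 0 0; 0 -0.042 0.025 0 0; 0 -0.042 0.06 0 0; 0 -0.042 0.095 0 0; 0 -0.042 0.13 0 0; 0 -0.042 0.16 0 0; 0 -0.042 0.178 0 0; 0 -0.042 0.178 0 0; 0 -0.036 0.178 0 0; 0 -0.03 0.178 0 0"
}}

```text
t: 11.98
position: [0.5344, 0.0047, 0.0265]
tool_rot: [0.0, 0.996, -0.093, 0.0]
force: [1.1, -0.0, 0.4]
grip_width: 0.001
```

```bash
python3 wl.py 10
```

```text
12.03 [0.5361 0.0048 0.0266] [ 1.2 -0.8  0.3]
unit yaw -14.73 rel tool/dock(-10.6) -4.13 n 126 cols 5 413
corner +y [0.5907 0.0859] -y [ 0.5631 -0.0189]
tip to near face dist (mm) 32.1
end in dock frame mm [-180.9   10.8]
end in dock frame mm [-188.7  -97.3]
tip in dock mm [-219.6  -78.9]
```

View pics/W10.png

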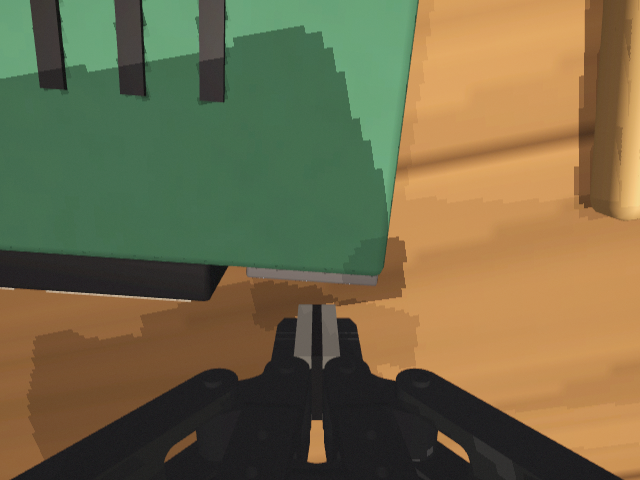

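The finger is centred on the right pad (x 246–378), so I'll push it.

Call:
{"name": "move_arm", "arguments": {
  "steps": "0 0.004 0 0 0; 0 0.009 0 0 0; 0 0.011 0 0 0; 0 0.0125 0 0 0; 0 0.014 0 0 0; 0 0.0155 0 0 0; 0 0.0175 0 0 0; 0 0.02 0 0 0; 0 0.0225 0 0 0; 0 0.025 0 0 0; 0 0.0275 0 0 0; 0 0.03 0 0 0"
}}

```text
t: 13.03
position: [0.5621, -0.001, 0.026]
tool_rot: [0.0, 0.996, -0.093, -0.001]
force: [-4.8, -0.7, 0.1]
grip_width: 0.001
```

Call:
{"name": "move_arm", "arguments": {
  "steps": "0 0.002 0 0 0; 0 0.004 0 0 0; 0 0.006 0 0 0; 0 0.008 0 0 0; 0 0.01 0 0 0; 0 0.012 0 0 0; 0 0.0135 0 0 0; 0 0.0135 0 0 0"
}}

```text
t: 13.7
position: [0.5761, -0.0035, 0.0261]
tool_rot: [0.0, 0.996, -0.093, -0.0]
force: [-3.8, -0.6, -1.3]
grip_width: 0.0
```

```bash
python3 wl.py 11
```

```text
13.75 [ 0.5762 -0.0034  0.0262] [-3.1 -0.1 -0.3]
unit yaw -5.84 rel tool/dock(-10.6) 4.76 n 129 cols 5 389
corner +y [0.6036 0.0898] -y [ 0.5915 -0.0281]
tip to near face dist (mm) 17.8
end in dock frame mm [-169.   17.]
end in dock frame mm [-159.1 -101.1]
tip in dock mm [-178.7  -79.7]
```

View pics/W11.png

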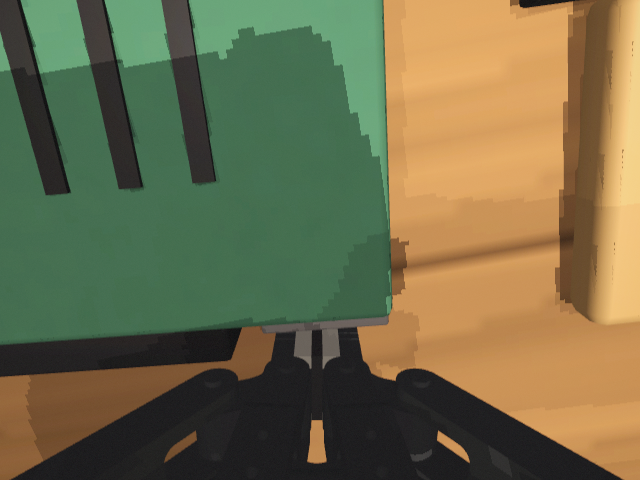

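The unit is at +4.8°, with about 12 mm left on the right and 30 mm on the left. I'll bring the left to within about 6 mm of its bumper.

Call:
{"name": "move_arm", "arguments": {
  "steps": "0 -0.015 0 0 0; 0 -0.03 0 0 0; 0 -0.04 0 0 0; 0 -0.04 -0.025 0 0; 0 -0.04 -0.06 0 0; 0 -0.04 -0.095 0 0; 0 -0.04 -0.13 0 0; 0 -0.04 -0.16 0 0; 0 -0.04 -0.178 0 0; 0 -0.04 -0.178 0 0; 0 -0.035 -0.178 0 0; 0 -0.03 -0.178 0 0"
}}

```text
t: 14.75
position: [0.5799, 0.1766, 0.0264]
tool_rot: [0.0, 0.996, -0.092, 0.0]
force: [0.7, 0.1, -0.6]
grip_width: -0.001
```

```bash
python3 wl.py 12
```

```text
14.8 [0.5813 0.1761 0.0265] [ 0.7 -0.6 -0.8]
unit yaw -6.27 rel tool/dock(-10.6) 4.33 n 125 cols 224 632
corner +y [0.6142 0.1876] -y [0.6024 0.0806]
tip to near face dist (mm) 31.5
end in dock frame mm [-176.5  115.1]
end in dock frame mm [-168.4    7.8]
tip in dock mm [-206.7   97.7]
```

View pics/W12.png

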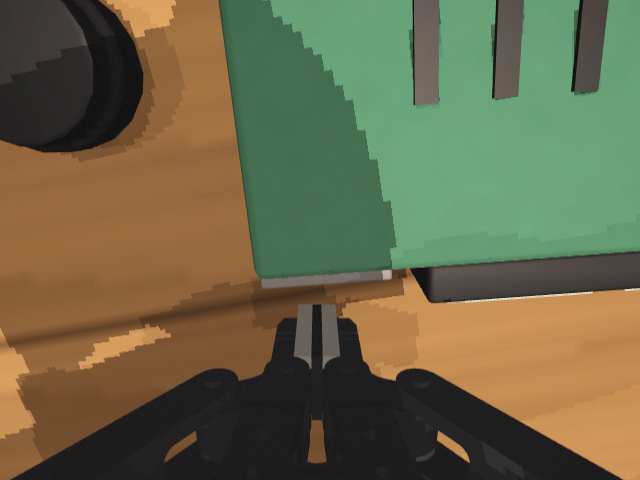

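Call:
{"name": "move_arm", "arguments": {
  "steps": "0 0.004 0 0 0; 0 0.009 0 0 0; 0 0.011 0 0 0; 0 0.0125 0 0 0; 0 0.014 0 0 0; 0 0.0155 0 0 0; 0 0.0175 0 0 0; 0 0.02 0 0 0; 0 0.0225 0 0 0; 0 0.025 0 0 0; 0 0.0275 0 0 0; 0 0.029 0 0 0"
}}

```text
t: 15.8
position: [0.6076, 0.1719, 0.0261]
tool_rot: [0.0, 0.996, -0.093, -0.001]
force: [-4.5, 3.4, 0.3]
grip_width: 0.003
```

Call:
{"name": "move_arm", "arguments": {
  "steps": "0 0.0015 0 0 0; 0 0.003 0 0 0; 0 0.0045 0 0 0; 0 0.006 0 0 0; 0 0.007 0 0 0; 0 0.007 0 0 0"
}}

```text
t: 16.3
position: [0.6145, 0.1706, 0.026]
tool_rot: [0.0, 0.996, -0.093, -0.001]
force: [-2.3, 1.4, -0.8]
grip_width: -0.004
```

```bash
python3 wl.py 13
```

```text
16.35 [0.6145 0.1705 0.0261] [-3.9  2.4 -0.8]
unit yaw -12.95 rel tool/dock(-10.6) -2.35 n 128 cols 245 632
corner +y [0.6363 0.1872] -y [0.6102 0.0738]
tip to near face dist (mm) 17.5
end in dock frame mm [-154.7  118.8]
end in dock frame mm [-159.4    2.5]
tip in dock mm [-173.    98.4]
```

View pics/W13.png

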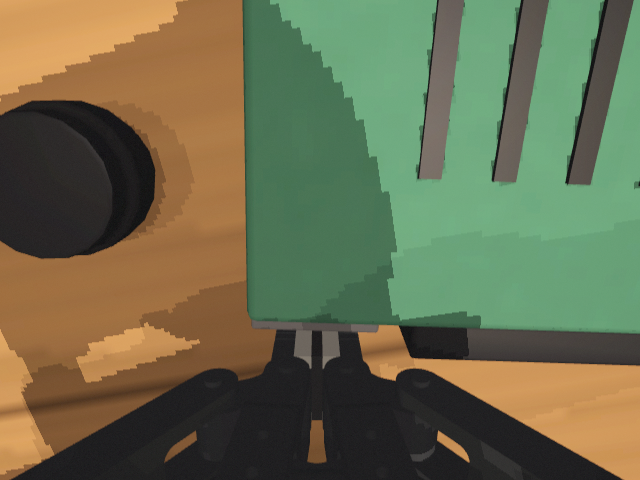

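Left has about 8 mm to go and right about 17 mm. I'll bring the right to within a few mm of its bumper without seating it.

Call:
{"name": "move_arm", "arguments": {
  "steps": "0 -0.015 0 0 0; 0 -0.03 0 0 0; 0 -0.036 0 0 0; 0 -0.036 0.025 0 0; 0 -0.036 0.06 0 0; 0 -0.036 0.095 0 0; 0 -0.036 0.13 0 0; 0 -0.036 0.16 0 0; 0 -0.036 0.178 0 0; 0 -0.036 0.178 0 0; 0 -0.03 0.178 0 0; 0 -0.024 0.178 0 0"
}}

```text
t: 17.35
position: [0.5596, 0.0001, 0.0265]
tool_rot: [-0.0, 0.996, -0.093, 0.0]
force: [-0.2, 0.4, -0.2]
grip_width: -0.003
```

```bash
python3 wl.py 14
```

```text
17.4 [5.612e-01 2.000e-04 2.660e-02] [ 0.8 -0.7  0.7]
unit yaw -12.58 rel tool/dock(-10.6) -1.98 n 127 cols 5 407
corner +y [0.6123 0.0828] -y [ 0.5883 -0.0244]
tip to near face dist (mm) 31.8
end in dock frame mm [-159.1   11.8]
end in dock frame mm [-162.9  -98.1]
tip in dock mm [-194.1  -78.9]
```

View pics/W14.png

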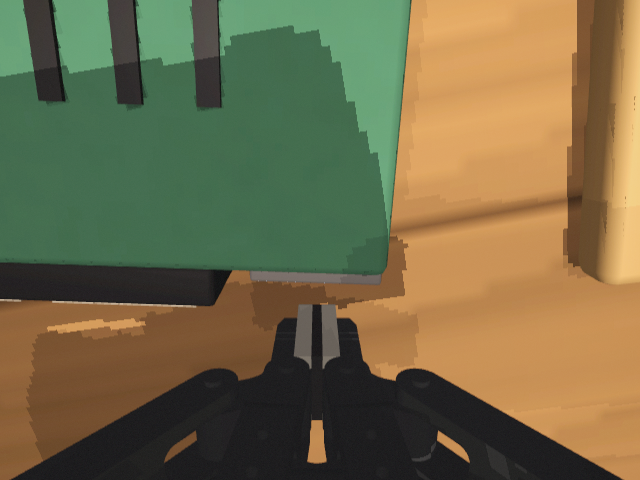

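Call:
{"name": "move_arm", "arguments": {
  "steps": "0 0.004 0 0 0; 0 0.009 0 0 0; 0 0.011 0 0 0; 0 0.0125 0 0 0; 0 0.014 0 0 0; 0 0.0155 0 0 0; 0 0.0175 0 0 0; 0 0.0195 0 0 0; 0 0.0215 0 0 0; 0 0.023 0 0 0; 0 0.0245 0 0 0; 0 0.0245 0 0 0"
}}

```text
t: 18.4
position: [0.5819, -0.0047, 0.026]
tool_rot: [0.0, 0.996, -0.093, -0.001]
force: [-4.6, -0.2, -0.5]
grip_width: -0.002
```

```bash
python3 wl.py 15
```

```text
18.45 [ 0.5819 -0.0047  0.026 ] [-5.3 -0.5 -0.5]
unit yaw -10.16 rel tool/dock(-10.6) 0.44 n 127 cols 5 401
corner +y [0.6157 0.0857] -y [ 0.5955 -0.0271]
tip to near face dist (mm) 17.4
end in dock frame mm [-156.2   15.2]
end in dock frame mm [-155.3  -99.4]
tip in dock mm [-172.9  -79.8]
```

View pics/W15.png

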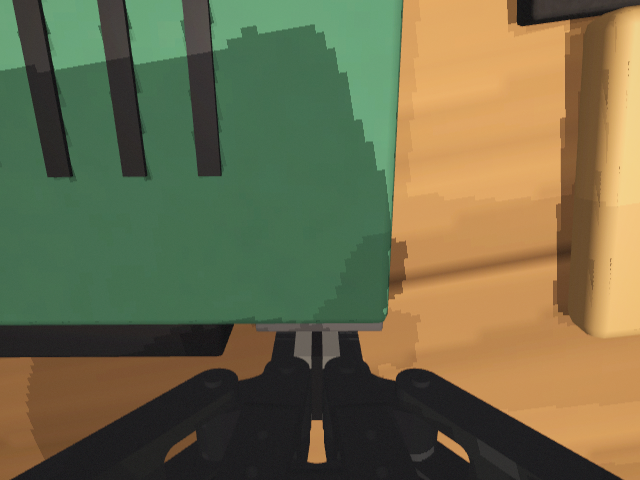

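Call:
{"name": "move_arm", "arguments": {
  "steps": "0 0.001 0 0 0; 0 0.002 0 0 0; 0 0.003 0 0 0; 0 0.004 0 0 0; 0 0.004 0 0 0"
}}

```text
t: 18.87
position: [0.5857, -0.0054, 0.026]
tool_rot: [0.0, 0.996, -0.093, -0.001]
force: [-5.1, -1.5, -0.9]
grip_width: 0.002
```

Call:
{"name": "move_arm", "arguments": {
  "steps": "0 -0.015 0 0 0; 0 -0.03 0 0 0; 0 -0.036 0 0 0; 0 -0.036 -0.025 0 0; 0 -0.036 -0.06 0 0; 0 -0.036 -0.095 0 0; 0 -0.036 -0.13 0 0; 0 -0.036 -0.16 0 0; 0 -0.036 -0.178 0 0; 0 -0.036 -0.178 0 0; 0 -0.03 -0.178 0 0; 0 -0.024 -0.178 0 0"
}}

```text
t: 19.87
position: [0.5963, 0.1735, 0.0263]
tool_rot: [0.0, 0.996, -0.092, -0.0]
force: [-0.1, -0.6, -0.6]
grip_width: -0.0
```

```bash
python3 wl.py 16; python3 - <<'E'
from h import *
d=imaging.read_camera("scene");cv2.imwrite("pics/s16.png",cv2.resize(d["image"][210:330,240:420,::-1],None,fx=4.4,fy=4.4,interpolation=cv2.INTER_CUBIC))
E
```

```text
19.92 [0.5979 0.1729 0.0265] [ 1.8 -0.8  0.4]
unit yaw -9.27 rel tool/dock(-10.6) 1.33 n 127 cols 233 632
corner +y [0.6338 0.1856] -y [0.6161 0.0775]
tip to near face dist (mm) 33.4
end in dock frame mm [-156.8  116.7]
end in dock frame mm [-154.3    7.2]
tip in dock mm [-189.8   97.7]
```

View pics/W16.png

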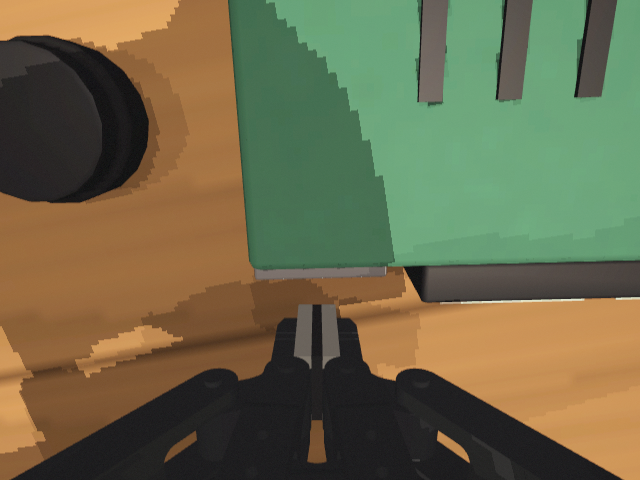

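View pics/s16.png

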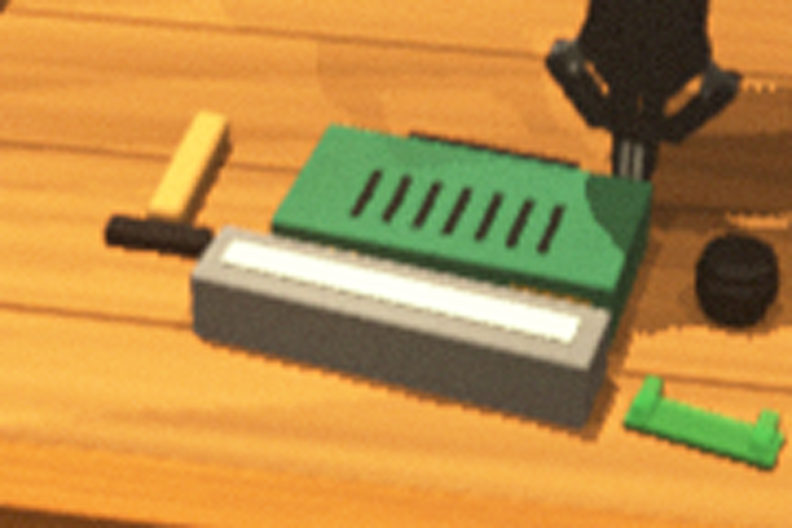

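About 10 mm remains on the left and 5 mm on the right. I'll seat the left now, going slowly near home.

Call:
{"name": "move_arm", "arguments": {
  "steps": "0 0.005 0 0 0; 0 0.01 0 0 0; 0 0.0125 0 0 0; 0 0.014 0 0 0; 0 0.0155 0 0 0; 0 0.017 0 0 0; 0 0.0185 0 0 0; 0 0.0195 0 0 0; 0 0.0205 0 0 0; 0 0.0215 0 0 0; 0 0.0215 0 0 0"
}}

```text
t: 20.88
position: [0.6161, 0.1703, 0.026]
tool_rot: [0.0, 0.996, -0.093, -0.001]
force: [-4.1, 2.1, -0.3]
grip_width: -0.003
```

Call:
{"name": "move_arm", "arguments": {
  "steps": "0 0.0003 0 0 0; 0 0.0006 0 0 0; 0 0.0009 0 0 0; 0 0.0012 0 0 0; 0 0.0015 0 0 0; 0 0.0015 0 0 0"
}}

```text
t: 21.38
position: [0.6174, 0.17, 0.026]
tool_rot: [0.0, 0.996, -0.093, -0.001]
force: [-4.6, 3.3, 0.0]
grip_width: 0.004
```

```bash
python3 wl.py 17
```

```text
21.43 [0.6174 0.1701 0.026 ] [-5.4  3.6  0.1]
unit yaw -10.64 rel tool/dock(-10.6) -0.04 n 127 cols 236 632
corner +y [0.6381 0.186 ] -y [0.617  0.0735]
tip to near face dist (mm) 17.4
end in dock frame mm [-152.7  117.9]
end in dock frame mm [-152.7    3.4]
tip in dock mm [-170.1   98.5]
```

Call:
{"name": "move_arm", "arguments": {
  "steps": "0 0.0004 0 0 0; 0 0.0008 0 0 0; 0 0.0012 0 0 0; 0 0.0016 0 0 0; 0 0.002 0 0 0; 0 0.002 0 0 0"
}}

```text
t: 21.93
position: [0.6193, 0.1697, 0.0259]
tool_rot: [0.0, 0.996, -0.093, -0.001]
force: [-4.5, 2.9, -0.2]
grip_width: -0.0
```

Call:
{"name": "move_arm", "arguments": {
  "steps": "0 0.0003 0 0 0; 0 0.0006 0 0 0; 0 0.0009 0 0 0; 0 0.0009 0 0 0"
}}

```text
t: 22.27
position: [0.6202, 0.1696, 0.0259]
tool_rot: [0.0, 0.996, -0.093, -0.001]
force: [-6.0, 4.0, 0.2]
grip_width: 0.003
```

```bash
python3 wl.py 18
```

```text
22.32 [0.6201 0.1696 0.0259] [-4.9  4.1 -0.2]
unit yaw -11.67 rel tool/dock(-10.6) -1.07 n 128 cols 239 632
corner +y [0.6414 0.1863] -y [0.618 0.073]
tip to near face dist (mm) 17.4
end in dock frame mm [-149.5  118.9]
end in dock frame mm [-151.7    3.2]
tip in dock mm [-167.3   98.5]
```

Call:
{"name": "move_arm", "arguments": {
  "steps": "0 0.0003 0 0 0; 0 0.0006 0 0 0; 0 0.0008 0 0 0; 0 0.0008 0 0 0"
}}

```text
t: 22.65
position: [0.6205, 0.1695, 0.0259]
tool_rot: [0.0, 0.996, -0.093, -0.001]
force: [-7.4, 3.9, 2.2]
grip_width: 0.004
```

Call:
{"name": "move_arm", "arguments": {
  "steps": "0 0.0003 0 0 0; 0 0.0006 0 0 0; 0 0.0006 0 0 0"
}}

```text
t: 22.9
position: [0.6206, 0.1695, 0.0259]
tool_rot: [0.0, 0.996, -0.093, -0.002]
force: [-10.0, 5.3, 4.0]
grip_width: 0.0
```

Call:
{"name": "move_arm", "arguments": {
  "steps": "0 0.0003 0 0 0; 0 0.0006 0 0 0; 0 0.0006 0 0 0"
}}

```text
t: 23.15
position: [0.6205, 0.1694, 0.0257]
tool_rot: [0.0, 0.996, -0.092, -0.003]
force: [-13.3, 6.0, 5.2]
grip_width: 0.005
```

Left is home: the force climbs steeply and is now about 15 N. I'll hold for half a second.

Call:
{"name": "move_arm", "arguments": {
  "steps": "0 0.0001 0 0 0; 0 0.0001 0 0 0; 0 0.0001 0 0 0; 0 0.0001 0 0 0; 0 0.0001 0 0 0; 0 0.0001 0 0 0; 0 0.0001 0 0 0"
}}

```text
t: 23.73
position: [0.6206, 0.1694, 0.0258]
tool_rot: [0.0, 0.996, -0.092, -0.003]
force: [-14.6, 6.1, 5.2]
grip_width: -0.001
```

```bash
python3 wl.py 19
```

```text
23.78 [0.6205 0.1694 0.0258] [-13.6   6.8   5.2]
unit yaw -11.81 rel tool/dock(-10.6) -1.21 n 128 cols 239 632
corner +y [0.6418 0.1861] -y [0.6181 0.0729]
tip to near face dist (mm) 17.4
end in dock frame mm [-149.1  118.7]
end in dock frame mm [-151.5    3.1]
tip in dock mm [-166.9   98.3]
```

View pics/W19.png

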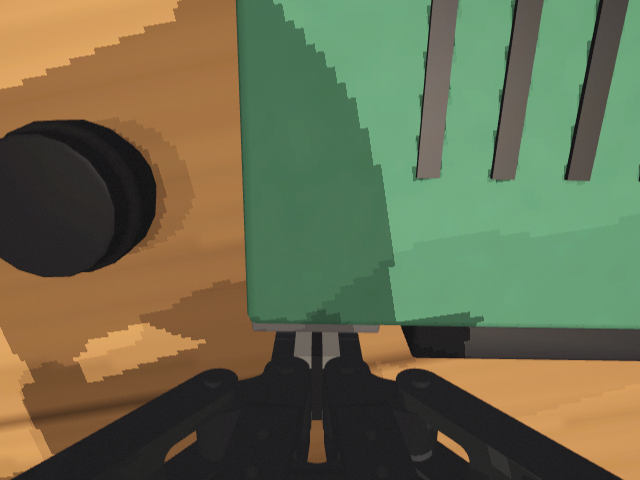

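Left is pressed against its bumper at about 16 N with the unit at −1.2°. Now the right pad.

Call:
{"name": "move_arm", "arguments": {
  "steps": "0 -0.005 0 0 0; 0 -0.02 0 0 0; 0 -0.038 0 0 0; 0 -0.038 0.025 0 0; 0 -0.038 0.06 0 0; 0 -0.038 0.095 0 0; 0 -0.038 0.13 0 0; 0 -0.038 0.16 0 0; 0 -0.038 0.178 0 0; 0 -0.038 0.178 0 0; 0 -0.032 0.178 0 0; 0 -0.026 0.178 0 0"
}}

```text
t: 24.78
position: [0.5657, -0.0009, 0.0265]
tool_rot: [-0.0, 0.996, -0.093, 0.0]
force: [-0.5, 0.2, -0.1]
grip_width: -0.002
```

```bash
python3 wl.py 20
```

```text
24.83 [ 0.5674 -0.0009  0.0266] [ 0.4 -1.1 -0.4]
unit yaw -11.46 rel tool/dock(-10.6) -0.86 n 127 cols 5 404
corner +y [0.6198 0.0811] -y [ 0.5981 -0.026 ]
tip to near face dist (mm) 35.1
end in dock frame mm [-151.4   11.5]
end in dock frame mm [-153.1  -97.9]
tip in dock mm [-187.8  -78.8]
```

View pics/W20.png

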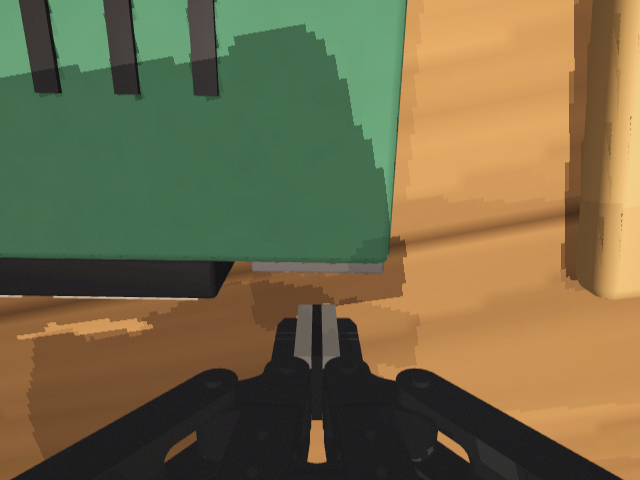

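Finger is centred on the right pad with an 18 mm gap. I'll approach slowly.

Call:
{"name": "move_arm", "arguments": {
  "steps": "0 0.005 0 0 0; 0 0.01 0 0 0; 0 0.013 0 0 0; 0 0.0145 0 0 0; 0 0.0155 0 0 0; 0 0.0165 0 0 0; 0 0.0175 0 0 0; 0 0.018 0 0 0; 0 0.0185 0 0 0; 0 0.019 0 0 0; 0 0.0195 0 0 0"
}}

```text
t: 25.75
position: [0.5841, -0.0049, 0.0263]
tool_rot: [0.0, 0.996, -0.093, -0.0]
force: [0.5, 0.6, 0.9]
grip_width: -0.004
```

Call:
{"name": "move_arm", "arguments": {
  "steps": "0 0.0004 0 0 0; 0 0.0008 0 0 0; 0 0.001 0 0 0; 0 0.001 0 0 0"
}}

```text
t: 26.08
position: [0.5847, -0.005, 0.0262]
tool_rot: [-0.0, 0.996, -0.093, -0.0]
force: [-3.0, -0.6, 1.2]
grip_width: -0.001
```

Call:
{"name": "move_arm", "arguments": {
  "steps": "0 0.0004 0 0 0; 0 0.0007 0 0 0; 0 0.0007 0 0 0"
}}

```text
t: 26.33
position: [0.5849, -0.0051, 0.0261]
tool_rot: [0.0, 0.996, -0.093, -0.001]
force: [-5.9, -0.4, 2.4]
grip_width: -0.001
```

Call:
{"name": "move_arm", "arguments": {
  "steps": "0 0.0003 0 0 0; 0 0.0006 0 0 0; 0 0.0006 0 0 0"
}}

```text
t: 26.58
position: [0.5854, -0.0053, 0.0261]
tool_rot: [0.0, 0.996, -0.093, -0.001]
force: [-6.3, -1.0, 2.1]
grip_width: 0.002
```

Call:
{"name": "move_arm", "arguments": {
  "steps": "0 0.0003 0 0 0; 0 0.0006 0 0 0; 0 0.0009 0 0 0; 0 0.0009 0 0 0"
}}

```text
t: 26.92
position: [0.5862, -0.0055, 0.026]
tool_rot: [0.0, 0.996, -0.093, -0.001]
force: [-6.7, -1.0, 1.2]
grip_width: 0.001
```

Call:
{"name": "move_arm", "arguments": {
  "steps": "0 0.0003 0 0 0; 0 0.0006 0 0 0; 0 0.0009 0 0 0; 0 0.0009 0 0 0"
}}

```text
t: 27.25
position: [0.5869, -0.0057, 0.0259]
tool_rot: [0.0, 0.996, -0.093, -0.001]
force: [-7.1, -0.8, 1.6]
grip_width: 0.003
```

```bash
python3 wl.py 21
```

```text
27.3 [ 0.5869 -0.0057  0.0259] [-7.4 -1.1  0.9]
unit yaw -10.39 rel tool/dock(-10.6) 0.21 n 126 cols 5 401
corner +y [0.6212 0.0844] -y [ 0.6007 -0.0272]
tip to near face dist (mm) 17.5
end in dock frame mm [-150.6   15. ]
end in dock frame mm [-150.2  -98.5]
tip in dock mm [-167.8  -79.9]
```

Call:
{"name": "move_arm", "arguments": {
  "steps": "0 0.0003 0 0 0; 0 0.0006 0 0 0; 0 0.0008 0 0 0; 0 0.0008 0 0 0"
}}

```text
t: 27.63
position: [0.5869, -0.0056, 0.0259]
tool_rot: [-0.0, 0.996, -0.093, -0.002]
force: [-10.5, 0.7, 4.0]
grip_width: 0.0
```

Call:
{"name": "move_arm", "arguments": {
  "steps": "0 0.0003 0 0 0; 0 0.0006 0 0 0; 0 0.0006 0 0 0"
}}

```text
t: 27.88
position: [0.5869, -0.0056, 0.0258]
tool_rot: [-0.0, 0.996, -0.093, -0.003]
force: [-13.6, 0.2, 5.4]
grip_width: 0.002
```

Call:
{"name": "move_arm", "arguments": {
  "steps": "0 0.0003 0 0 0; 0 0.0006 0 0 0; 0 0.0006 0 0 0"
}}

```text
t: 28.13
position: [0.5869, -0.0056, 0.0256]
tool_rot: [-0.0, 0.996, -0.093, -0.003]
force: [-16.4, 2.1, 6.1]
grip_width: 0.0
```

Right is home too. I'll hold for half a second.

Call:
{"name": "move_arm", "arguments": {
  "steps": "0 -0.0002 0 0 0; 0 -0.0002 0 0 0; 0 -0.0002 0 0 0; 0 -0.0002 0 0 0; 0 -0.0002 0 0 0; 0 -0.0002 0 0 0; 0 -0.0002 0 0 0"
}}

```text
t: 28.72
position: [0.5869, -0.0055, 0.0256]
tool_rot: [-0.0, 0.996, -0.093, -0.003]
force: [-15.7, 1.9, 6.2]
grip_width: 0.008
```

```bash
python3 wl.py 22
```

```text
28.77 [ 0.5869 -0.0056  0.0257] [-15.3   1.4   4.3]
unit yaw -10.65 rel tool/dock(-10.6) -0.05 n 127 cols 5 401
corner +y [0.6215 0.0843] -y [ 0.6004 -0.0279]
tip to near face dist (mm) 17.4
end in dock frame mm [-150.3   14.9]
end in dock frame mm [-150.4  -99.2]
tip in dock mm [-167.8  -79.8]
```

Both corners have been pressed. The left may have eased back about 1 mm, so I'll recheck it with a gentle touch.

Call:
{"name": "move_arm", "arguments": {
  "steps": "0 -0.005 0 0 0; 0 -0.02 0 0 0; 0 -0.038 0 0 0; 0 -0.038 -0.025 0 0; 0 -0.038 -0.06 0 0; 0 -0.038 -0.095 0 0; 0 -0.038 -0.13 0 0; 0 -0.038 -0.16 0 0; 0 -0.038 -0.178 0 0; 0 -0.038 -0.178 0 0; 0 -0.032 -0.178 0 0; 0 -0.026 -0.178 0 0"
}}

```text
t: 29.77
position: [0.5975, 0.1732, 0.0263]
tool_rot: [0.0, 0.996, -0.092, 0.0]
force: [0.2, -0.1, -0.0]
grip_width: -0.005
```

```bash
python3 wl.py 23
```

```text
29.82 [0.5991 0.1726 0.0265] [ 0.  -0.4  0.3]
unit yaw -10.85 rel tool/dock(-10.6) -0.25 n 129 cols 236 632
corner +y [0.6406 0.1857] -y [0.6198 0.0773]
tip to near face dist (mm) 38.3
end in dock frame mm [-150.2  118.1]
end in dock frame mm [-150.7    7.7]
tip in dock mm [-188.6   97.6]
```

View pics/W23.png

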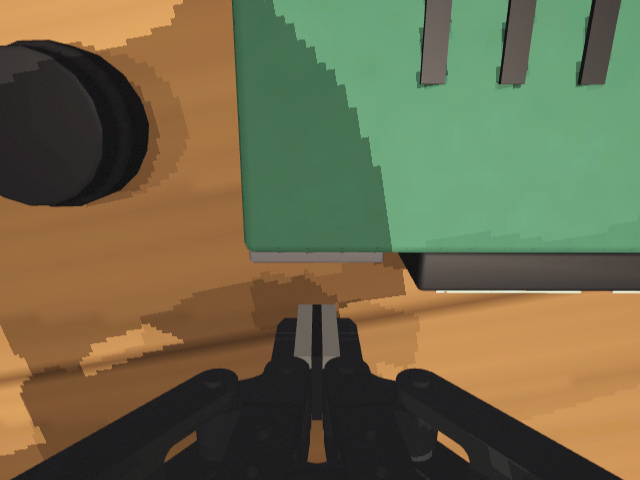

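Call:
{"name": "move_arm", "arguments": {
  "steps": "0 0.006 0 0 0; 0 0.012 0 0 0; 0 0.016 0 0 0; 0 0.0175 0 0 0; 0 0.0185 0 0 0; 0 0.0195 0 0 0; 0 0.02 0 0 0; 0 0.0205 0 0 0; 0 0.021 0 0 0; 0 0.0215 0 0 0; 0 0.0215 0 0 0"
}}

```text
t: 30.73
position: [0.6184, 0.1698, 0.0263]
tool_rot: [-0.0, 0.996, -0.093, 0.0]
force: [0.2, 0.1, 0.1]
grip_width: 0.0
```

Call:
{"name": "move_arm", "arguments": {
  "steps": "0 0.0003 0 0 0; 0 0.0006 0 0 0; 0 0.0006 0 0 0"
}}

```text
t: 30.98
position: [0.619, 0.1697, 0.0263]
tool_rot: [-0.0, 0.996, -0.093, 0.0]
force: [0.2, 0.1, 0.4]
grip_width: -0.002
```

Call:
{"name": "move_arm", "arguments": {
  "steps": "0 0.0003 0 0 0; 0 0.0006 0 0 0; 0 0.0006 0 0 0"
}}

```text
t: 31.23
position: [0.6196, 0.1696, 0.0263]
tool_rot: [-0.0, 0.996, -0.093, 0.0]
force: [0.4, 0.2, -0.5]
grip_width: 0.002
```

Call:
{"name": "move_arm", "arguments": {
  "steps": "0 0.0003 0 0 0; 0 0.0006 0 0 0; 0 0.0006 0 0 0"
}}

```text
t: 31.48
position: [0.6201, 0.1695, 0.0263]
tool_rot: [-0.0, 0.996, -0.093, -0.0]
force: [0.5, 0.5, -0.5]
grip_width: 0.0
```

Call:
{"name": "move_arm", "arguments": {
  "steps": "0 0.0003 0 0 0; 0 0.0006 0 0 0; 0 0.0006 0 0 0"
}}

```text
t: 31.73
position: [0.6201, 0.1694, 0.0262]
tool_rot: [0.0, 0.996, -0.093, -0.001]
force: [-3.5, 1.0, 2.2]
grip_width: 0.001
```

Call:
{"name": "move_arm", "arguments": {
  "steps": "0 0.0003 0 0 0; 0 0.0006 0 0 0; 0 0.0006 0 0 0"
}}

```text
t: 31.98
position: [0.6205, 0.1694, 0.0261]
tool_rot: [0.0, 0.996, -0.093, -0.001]
force: [-5.8, 3.4, 2.0]
grip_width: 0.0
```

Call:
{"name": "move_arm", "arguments": {
  "steps": "0 0.0003 0 0 0; 0 0.0006 0 0 0; 0 0.0008 0 0 0; 0 0.0008 0 0 0"
}}

```text
t: 32.32
position: [0.6207, 0.1693, 0.026]
tool_rot: [0.0, 0.996, -0.093, -0.001]
force: [-8.5, 3.9, 4.2]
grip_width: 0.001
```

Call:
{"name": "move_arm", "arguments": {
  "steps": "0 -0.004 0 0 0; 0 -0.015 0 0 0; 0 -0.035 0 0 0; 0 -0.06 0 0 0; 0 -0.06 0 -0.03 0; 0 -0.06 0 -0.07 0; 0 -0.06 0 -0.11 0; 0 -0.06 0 -0.15 0; 0 -0.06 0 -0.18 0; 0 -0.09 0.02 -0.19 0; 0 -0.12 0.04 -0.19 0; 0 -0.12 0.04 -0.19 0"
}}

```text
t: 33.32
position: [0.491, 0.1501, 0.2166]
tool_rot: [0.001, 0.996, -0.093, -0.001]
force: [1.5, 0.5, -0.3]
grip_width: -0.002
```

```bash
python3 - <<'E'
from h import *
ims=[]
for n,b in (("scene",(210,330,240,420)),("wrist",(0,480,0,640))):
    d=imaging.read_camera(n); y0,y1,x0,x1=b; ims.append(cv2.resize(d["image"][y0:y1,x0:x1,::-1],(790,527) if n=="scene" else (640,480),interpolation=cv2.INTER_CUBIC)); cv2.imwrite(f"pics/F_{n}.png",ims[-1])
    if n=="scene":
        m,c=mask(d,(52,50,105),(80,255,255),(250,200,430,330),.054); print(rect(d,c,.054))
o=arm.observe(); print(o["t"],o["position"],o["force"])
E
```

```text
((676.460205078125, 68.90641021728516), (216.43495178222656, 118.39679718017578), 79.10322570800781)
33.4167 [0.49607672 0.1515366  0.21686744] [0.81547991 0.42279809 0.12368854]
```

View pics/F_scene.png

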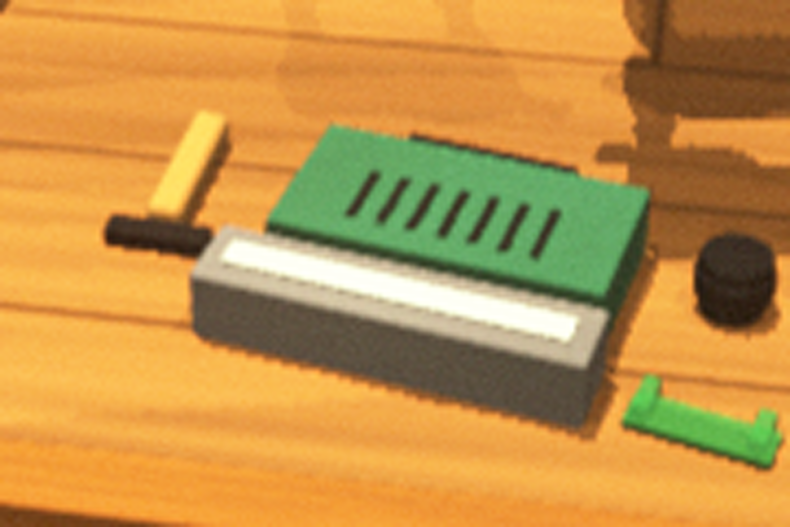

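View pics/F_wrist.png

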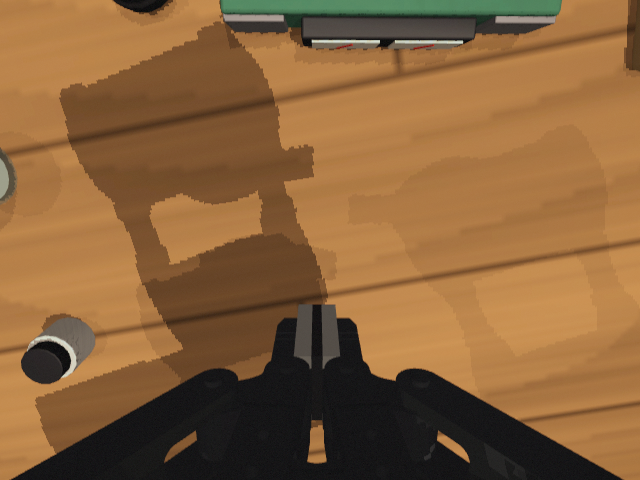

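```bash
python3 -c "
from cell import arm
print(arm.hand_in())"
```

```text
the job is handed in; nothing more can be done
None
```

I moved the unit to the dock by pushing the left and right pads in turn, seated left first and then right, and handed the job in at about 33 s. I never saw the pins directly because the unit hides them, so their depth is inferred from the bumper stops.

- **Swing:** the largest measured angle out of line with the dock was about 7°. At the end it measured within about 0.3° of the dock at the last wrist check; the final scene view read just under 0.5°.
- **Left corner:** I pressed it to about 16 N and held for over half a second. The finger stopped advancing and the force climbed steeply, so it was against the bumper.
- **Right corner:** it stopped the same way. The force peaked at about 17.6 N and I held it at about 16 N for half a second.
- **Left recheck:** pressing the right had eased the left back about 0.4 mm, so I pressed the left lightly again, to about 10 N, until it was back at its home position.
- **Final position:** the unit's middle is about 10 mm to the left of the dock's middle. The arm is raised clear, and the lens, squeegee and rod rest looked unmoved in the last scene view. I did not look again at the bottle, graduate or paper box.
- **One disagreement:** the cameras put the unit's origin at about -93 mm in the dock's frame, slightly outside the stated -90 ± 2.5 mm. That is about what the 2 mm calibration error allows, so I trusted the clear stop felt at both bumpers. At -93 mm the pins would be in about 7 mm, against the 5.5 mm required.

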